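Test the bench safety socket: press its test button, then put the lever back up

ROBOT

A 6-joint arm with a two-finger parallel gripper is mounted at the origin on a cart in front of the work surface, level with it; the furniture and walls round the work are solid. World frame = base frame: x ahead of the robot, y to its left, z up, the work surface at z = 0. Lengths are in m, angles in rad, forces in N, time in s.
With the tool pointing down it reaches from about 0.35 to 0.775 m from the base axis. Payload 5.5 kg.
Tool frame: the origin (TCP) lies at the very end of the fingers, on their centre line; the grasp point (between the pads) lies 19 mm behind it; y points along the fingers, z is the direction in which the jaws open and shut, and the axes are right-handed (so a half turn about y gives the same grasp; the last joint's range is limited). The gripper opens to 85 mm and grips with 20 to 120 N. Pads are 22 mm wide; open, the fingers measure 114 mm over their backs; the gripper's body (76 mm by 85 mm) begins 54 mm behind the grasp point. The pads swing forward as they close: fully open they stand 13 mm farther back than shut.
Start: joints at [1.081, 0.313, 0.046, 1.304, 0, 1.431], TCP at [0.197, 0.54, 0.231] pointing down, gripper open.
Joint ranges: [-2.76, 2.76], [-0.86, 1.69], [-1.03, 1.26], [-2.2, 2.34], [-1.47, 1.5], [-3.14, 3.14]. Speed limits (rad/s): [2.57, 2.57, 3.14, 3.14, 3.14, 3.14].

INTERFACE

Orientations are given as a unit quaternion [w, x, y, z].
In Python, from workcell import env gives the robot as it stands.
- The arm moves only by the shell command python3 -m inch 'ROWS' [OPENING] [FORCE]. ROWS is JSON, a list that holds one entry, the list of rows, each a list of 4 numbers: the shift along the tool's x, y, z in mm, then the turn about the tool's y in degrees. In form: [[[tx, ty, tz, spin], ...]]. A call has 1 to 10 rows; each row is the pose to reach, as a shift and turn from the pose commanded when the call began, along the tool's axes at that moment; what a row does not reach only later rows make up. A row lasts 1/10 s, in which the tool goes at most 50 mm and 8.59 degrees, less where a joint would pass 70% of its speed; a pose out of reach is approached as far as the arm can. A call with a gripper value outside its range is refused whole. OPENING is the finger opening in mm, from 0 to 85.4, set as the call begins (- or left out, the last holds). The fingers move at their own pace and stop on an object; FORCE is the grip in N (left out, the last holds). Time passes only in rows, so rows that repeat a pose let the fingers close. It gives the time, the measured TCP pose, the force and the opening at its end, in the units of the state.
- env.get_state(): the state, without advancing time (a new reading comes with each control period).
- env.read_camera(name): name is "scene" or "side" or "wrist"; returns the picture (400x640x3 uint8, blue, green, red); there is no depth.
- env.camera_model(name): a dict with "fx", "fy", "cx", "cy" (pixels), "distortion" ([k1, k2, p1, p2, k3] as OpenCV has them; the pictures are not rectified), "R" (3x3) and "t" (3): a world point X has camera coordinates R X + t; the wrist camera has in their place "mount" (4x4, takes a point from camera to tool coordinates, whose origin is the TCP and whose axes are the tool frame's). Camera axes: x right, y down, z forward; pixel columns grow to the right and rows downward; lengths in m; the calibration is good to about 2 mm. A picture is of the moment at which its call begins: read the wrist's pose just before it. camera_model takes no time and is no camera call.
- env.hand_in(): hands the job in, once; it reports no verdict.
The state is a dict: "clock": time; "joint_pos": joint angles; "qvel": joint speeds; "tau": joint torques, N m; "tcp_pos": TCP position; "orientation": TCP orientation; "wrist_force": force on the tool from outside, world axes, zero at the start; "ft_torque": the same for the moment, N m; "finger_gap": finger opening in m.
Only numpy, scipy, OpenCV 4.12 (cv2) and the standard library are available. Lean on these libraries where they do the work, as an engineer would, in place of code of your own. Each camera call takes 0.05 s, during which the arm holds its last target.

TASK

Check the safety socket box on the bench, the one with a round test button beside its lever: press the test button so that the lever drops, let the button go, then lift the lever fully back up to on and leave it there. Leave the lever of the other box, which has no button, alone.

Things in the scene. Friction and masses are not known exactly. Their poses are not given: they have to be found in the camera images.
- rcd_box: safety socket box: grey case fixed on the bench, 110 x 170 (y) x 52 mm high; raised white plate (top 58 mm up) with a black T lever in the middle and a round grey push button toward the -y end; one socket outlet at the +y end. The other box has a second outlet instead of the button; either may be the left one. Origin: centre of underside; z up, -x is the front, toward the robot, within 20 deg
- test_button (a joint): push button of the safety box, m: 0 released, 0.006 fully down. 22 mm across, centre at x = -12, y = -52 mm from the box's origin in its frame; top 66 mm above the origin, 8 mm above the plate. Pressed straight down with about 4 N; past about 3.5 mm it trips the lever; springs back
- trip_lever (a joint): safety box lever, rad: 0 up (on), 0.9 dropped (off, to the front). Hinge along box y at x 0, z 44 mm. Grip: weighted cross bar along y, 28 mm long, 12 thick, centre 58 mm from the hinge, y = 0: up it is at x 14, z 100 mm, dropped at x -35, z 90. Falls either way by its weight from a dead point at 0.25 (bar above the hinge), stays at either end. About 1 N at the bar, to the back and up, lifts it
- plain_lever (a joint): lever of the other box (two socket outlets, no button), same build and values; starts up at 0 and must stay there

How it is judged:
On the way, in this order (a step that is already met when the one before it is completed fails the run):
1. the test button is being pressed (more than 1.5 mm down) while the lever is still up or only starting to drop (value of joint test_button above 0.0015 m and value of joint trip_lever below 0.5 rad).
2. the lever has dropped (beyond 0.75 rad) (value of joint trip_lever above 0.75 rad), for 0.2 s.
At the end, for the whole second after the job is handed in: the safety box's lever is back up (within 0.1 rad of its on stop), its test button is released (less than 1 mm down), and the other box's lever is still up (within 0.1 rad) (value of joint each of trip_lever, plain_lever below 0.1 rad and value of joint test_button below 0.001 m); the robot touches nothing.
It fails at once if the other box's lever is pulled down (beyond 0.2 rad) (value of joint plain_lever above 0.2 rad).
It also fails if it takes over 32 s, if anything falls off the work surface, if the arm or the gripper's body presses on something with over 40 N, if the wrist force passes 120 N, or if a joint passes its speed limit or range.

## Working session

There is one attempt and no reset: what is moved stays moved. The work goes in short steps, Python scripts to look and compute and a shell command to move; the robot and the scene stay as the last step left them, time stands still between calls to the robot, and variables do not carry over. Pictures are saved under pics/ and viewed, and the job is handed in when it is done.

```bash
mkdir -p pics; ls; python3 - <<'E'
from workcell import env
import cv2
s=env.get_state()
for k in s: print(k,s[k])
for n in("scene","side","wrist"):
    cv2.imwrite(f"pics/{n}0.png",env.read_camera(n)); print(n,env.camera_model(n))
E
```

```text
pics
clock 0.0
joint_pos [ 1.08143130e+00  3.13998712e-01  4.50114439e-02  1.30362497e+00
 -3.40254011e-07  1.43122252e+00]
qvel [ 1.40090013e-03 -3.81526015e-05  1.12479872e-03 -3.35638555e-04
 -1.27139013e-03  6.72497266e-05]
tau [-2.00117873e-03 -4.80627823e+01  2.98530936e+01  1.92700460e-02
 -2.22092904e-04 -5.35352200e-06]
tcp_pos [0.19680827 0.5397313  0.23042312]
orientation [-0.6957088   0.69692995 -0.12323878  0.12284183]
wrist_force [ 0.39713807  0.07362139 -0.64643287]
ft_torque [-0.0254963   0.05027809  0.03259005]
finger_gap 0.08522403341217878
scene {'fx': 436.4151102537805, 'fy': 436.4151102537805, 'cx': 316.21957095640425, 'cy': 199.7696133905047, 'distortion': array([-0.0811658,  0.       ,  0.       ,  0.       ,  0.       ]), 'R': array([[ 0.88198855, -0.47125589,  0.00375227],
       [-0.27885226, -0.52827717, -0.80197547],
       [ 0.3799179 ,  0.70628685, -0.59734519]]), 't': array([-0.46891338,  0.17818475,  0.70156291])}
side {'fx': 439.7094160638726, 'fy': 439.7094160638726, 'cx': 319.56041968034305, 'cy': 193.65228940249688, 'distortion': array([-0.03607401,  0.        ,  0.        ,  0.        ,  0.        ]), 'R': array([[-0.99819516,  0.0553911 , -0.02320027],
       [ 0.05152991,  0.59162584, -0.80456419],
       [-0.03083982, -0.80430758, -0.59341235]]), 't': array([0.51763569, 0.02823631, 0.90149837])}
wrist {'fx': 312.19973042473725, 'fy': 312.19973042473725, 'cx': 321.7369809386486, 'cy': 197.2433666955722, 'distortion': array([-0.00579763,  0.        ,  0.        ,  0.        ,  0.        ]), 'mount': array([[ 3.20758508e-04,  9.48085427e-01,  3.18015598e-01,
        -8.14738617e-02],
       [ 9.16097115e-04, -3.18015760e-01,  9.48084984e-01,
        -1.42514716e-01],
       [ 9.99999529e-01, -1.27731527e-05, -9.70544584e-04,
        -3.33478930e-04],
       [ 0.00000000e+00,  0.00000000e+00,  0.00000000e+00,
         1.00000000e+00]])}
```

View pics/scene0.png

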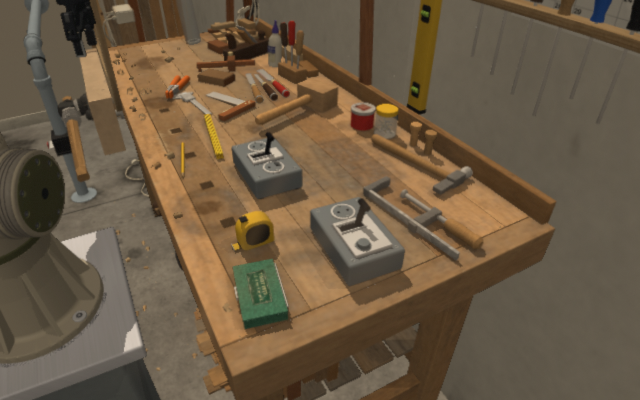

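View pics/side0.png

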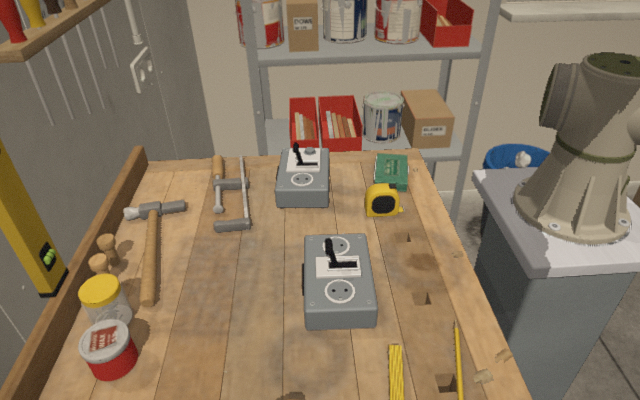

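View pics/wrist0.png

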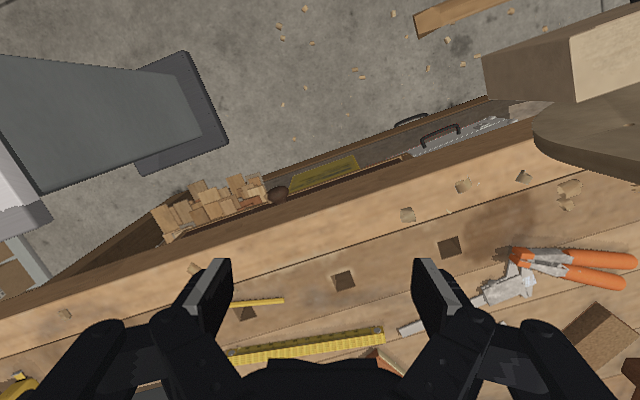

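The scene view shows the button at about (363,243), so the safety box is the nearer one there; in the side view it is the farther one, at about (303,170). The other box has two outlets. I'll zoom in for accurate pixels.

```bash
python3 - <<'E'
import cv2
a=cv2.imread("pics/scene0.png")[185:285,300:420]; b=cv2.imread("pics/side0.png")[130:220,255:355]
cv2.imwrite("pics/za.png",cv2.resize(a,None,fx=6,fy=6,interpolation=cv2.INTER_CUBIC))
cv2.imwrite("pics/zb.png",cv2.resize(b,None,fx=6,fy=6,interpolation=cv2.INTER_CUBIC))
E
```

```text
(no output)
```

View pics/za.png

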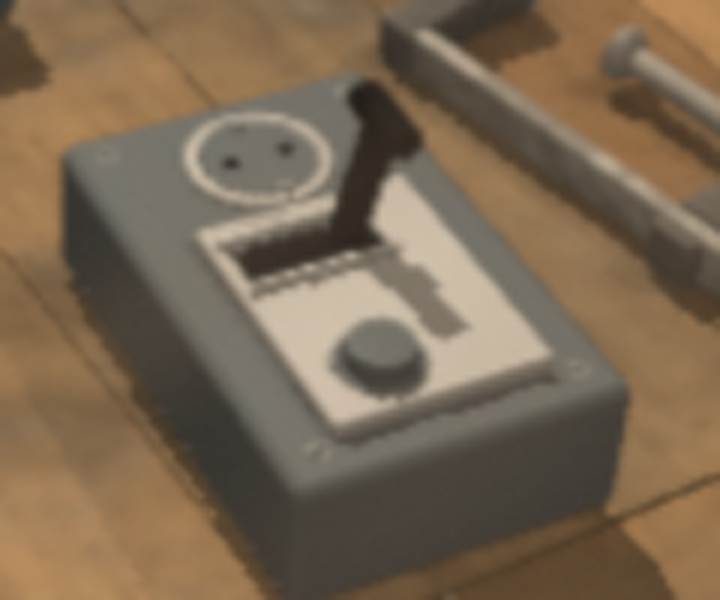

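View pics/zb.png

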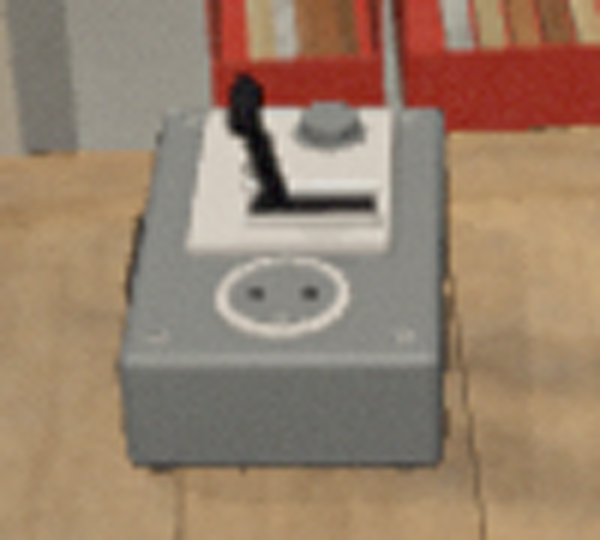

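```bash
cat > h.py <<'E'
import numpy as np, cv2
from scipy.optimize import least_squares
from scipy.spatial.transform import Rotation as Ro
def cam(m): return np.array([[m['fx'],0,m['cx']],[0,m['fy'],m['cy']],[0,0,1]]),m['distortion'],np.array(m['R']),np.array(m['t'])
def proj(m,X):
    K,d,R,t=cam(m); return cv2.projectPoints(np.atleast_2d(np.asarray(X,float)),cv2.Rodrigues(R)[0],t,K,d)[0][:,0]
def tri(obs):
    P=[];u=[]
    for m,p in obs:
        K,d,R,t=cam(m);P.append(np.c_[R,t]);u.append(cv2.undistortPoints(np.array([[p]],float),K,d)[0,0])
    X=cv2.triangulatePoints(P[0],P[1],u[0],u[1])[:,0];X=X[:3]/X[3]
    return X,[np.round(proj(m,X)[0]-p,1) for m,p in obs]
E
python3 - <<'E'
from h import *
from workcell import env
S=env.camera_model("scene");D=env.camera_model("side")
s=lambda u,v:np.array([300+u/6-.4,185+v/6-.4]); d=lambda u,v:np.array([255+u/6-.4,130+v/6-.4])
pts={'btn':((383,345),(331,115),(-12,-52,66)),'bar':((385,122),(245,105),(14,0,100)),'ring':((258,158),(283,296),None),
'c_front_plusy':((70,155),(443,362),(-55,85,52))}
for k,(a,b,L) in pts.items(): print(k,*tri([(S,s(*a)),(D,d(*b))]),L)
O=[(S,s(*a),L) for a,b,L in pts.values() if L]+[(D,d(*b),L) for a,b,L in pts.values() if L]+[(S,s(298,487),(-55,-85,52)),(S,s(625,392),(55,-85,52)),(D,d(122,362),(55,85,52))]
def W(p,L): c,n=np.cos(p[3]),np.sin(p[3]); x,y,z=np.array(L)/1e3; return [p[0]+c*x-n*y,p[1]+n*x+c*y,p[2]+z]
f=lambda p:np.concatenate([proj(m,W(p,L))[0]-u for m,u,L in O])
r=least_squares(f,[.45,-.1,0,0],loss='soft_l1');print(r.x,np.degrees(r.x[3]));print(f(r.x).reshape(-1,2).round(1).tolist())
for L in [(-12,-52,66),(14,0,100),(-35,0,90)]: print(L,np.round(W(r.x,L),4))
q=env.get_state()['orientation'];print(Ro.from_quat(np.roll(q,-1)).as_matrix().round(3))
E
```

```text
btn [ 0.52886179 -0.17584054  0.06481402] [array([ 0.3, -0.1]), array([0.2, 0.1])] (-12, -52, 66)
bar [ 0.55944684 -0.12593918  0.09980684] [array([ 0.4, -0.2]), array([0.4, 0.2])] (14, 0, 100)
ring [ 0.54949967 -0.07367698  0.05368623] [array([ 0.4, -0.2]), array([0.3, 0.1])] None
c_front_plusy [ 0.4985864  -0.03877245  0.0483708 ] [array([-0.6,  0.2]), array([-0.6, -0.2])] (-55, 85, 52)
[ 0.5450641  -0.12465768 -0.00123136 -0.08678002] -4.972128921526668
[[0.0, -0.2], [0.2, 0.3], [-2.0, -1.6], [0.3, 0.2], [0.6, 0.6], [-0.0, -0.2], [-0.2, 2.0], [2.7, -0.4], [-1.0, -0.1]]
(-12, -52, 66) [ 0.5286 -0.1754  0.0648]
(14, 0, 100) [ 0.559  -0.1259  0.0988]
(-35, 0, 90) [ 0.5102 -0.1216  0.0888]
[[ 0.939 -0.001  0.343]
 [-0.343 -0.001  0.939]
 [-0.    -1.    -0.001]]
```

The button triangulates to (0.529, -0.176, 0.065) and the bar to (0.559, -0.126, 0.100). Both match the stated geometry, and the box yaw is about -5°. I'm moving over with the fingers closed.

```bash
python3 -m inch '[[[20,0,-20,-5],[560,0,-562,-15],[560,0,-562,-15],[560,0,-562,-15],[560,0,-562,-15],[560,0,-562,-15],[560,0,-562,-15],[560,0,-562,-15],[560,0,-562,-15],[560,0,-562,-15]]]' 0 40
cat > rel.py <<'E'
import sys,numpy as np
from h import Ro
from workcell import env
s=env.get_state();R=Ro.from_quat(np.roll(s['orientation'],-1)).as_matrix()
print(s['clock'],np.round(s['tcp_pos'],4),'yaw',np.degrees(np.arctan2(R[1,0],R[0,0])).round(1),'gap',s['finger_gap'],'F',np.round(s['wrist_force'],1))
for a in sys.argv[1:]: print(a,'->mm',np.round(1000*R.T@(np.array(eval(a))-s['tcp_pos']),1))
E
python3 rel.py "[.5288,-.179,.12]"
```

```text
clock: 1.15
tcp_pos: [0.3976, 0.1061, 0.2314]
orientation: [0.707, -0.706, 0.031, -0.031]
wrist_force: [0.4, 0.4, 0.5]
finger_gap: -0.0002
1.15 [0.3976 0.1061 0.2314] yaw -5.0 gap -0.00017262605003738948 F [0.4 0.4 0.5]
[.5288,-.179,.12] ->mm [ 155.7  111.4 -272.5]
```

```bash
python3 -m inch '[[[156,0,-272,0],[156,0,-272,0],[156,0,-272,0],[156,0,-272,0],[156,0,-272,0],[156,0,-272,0],[156,0,-272,0],[156,70,-272,0],[156,110,-272,0],[156,110,-272,0]]]'
python3 rel.py "[.5288,-.179,.075]"; python3 - <<'E'
from workcell import env
import cv2
for n in("scene","side","wrist"): cv2.imwrite(f"pics/{n}1.png",env.read_camera(n))
E
```

```text
clock: 2.15
tcp_pos: [0.5244, -0.1741, 0.1155]
orientation: [0.708, -0.705, 0.035, -0.028]
wrist_force: [-1.6, 0.4, -0.3]
finger_gap: -0.0
2.15 [ 0.5244 -0.1741  0.1155] yaw -5.0 gap -2.405315892831035e-05 F [-1.6  0.4 -0.3]
[.5288,-.179,.075] ->mm [ 5.3 40.5 -4.6]
```

View pics/scene1.png

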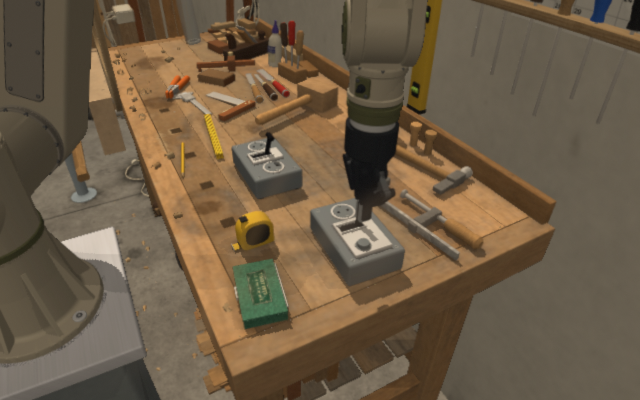

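View pics/side1.png

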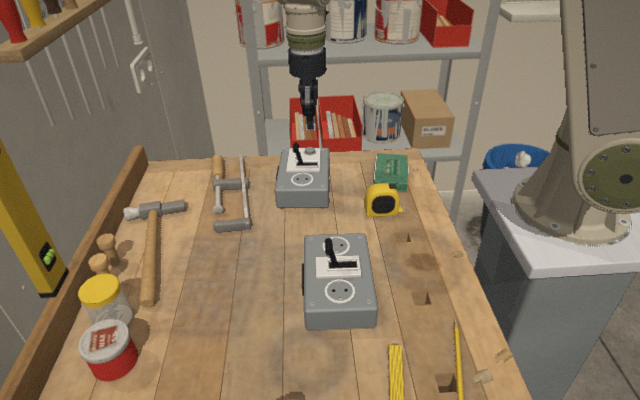

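View pics/wrist1.png

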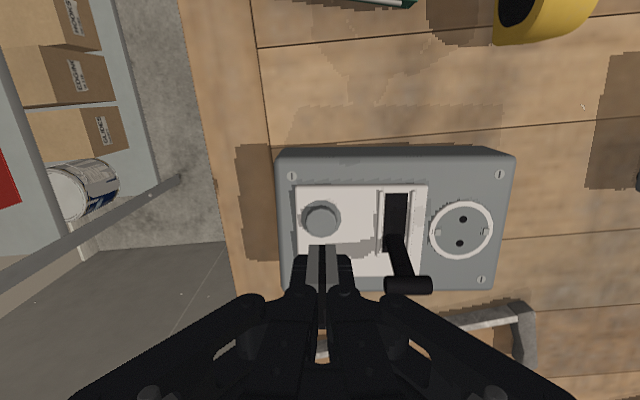

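The wrist view shows the closed fingertips at about (322,247) and the button at (321,218). I'll check the button position from this wrist view.

```bash
python3 rel.py "[.5288,-.179,.072]"; python3 - <<'E'
from h import *
from workcell import env
s=env.get_state();m=dict(env.camera_model("wrist"))
T=np.eye(4);T[:3,:3]=Ro.from_quat(np.roll(s['orientation'],-1)).as_matrix();T[:3,3]=s['tcp_pos']
C=np.linalg.inv(T@m['mount']);m['R']=C[:3,:3];m['t']=C[:3,3]
print(proj(m,[[.5288,-.1757,.065],[.5592,-.1259,.099],s['tcp_pos']]).round(1))
E
```

```text
2.3 [ 0.5288 -0.1761  0.122 ] yaw -5.0 gap -4.581875760655693e-05 F [ 0.3  0.6 -0. ]
[.5288,-.179,.072] ->mm [ 0.3 50.  -2.9]
[[323.2 217.5]
 [408.7 277.7]
 [322.9 259.4]]
```

```bash
python3 -m inch '[[[0,25,-3,0],[0,48,-3,0],[0,54,-3,0],[0,57,-3,0],[0,59,-3,0],[0,61,-3,0],[0,62,-3,0],[0,62,-3,0]]]'
python3 rel.py; python3 - <<'E'
from workcell import env
import cv2
for n in("scene","side"):
    i=env.read_camera(n); i=i[120:320,220:460] if n=="scene" else i[80:230,220:400]
    cv2.imwrite(f"pics/{n}2.png",cv2.resize(i,None,fx=3,fy=3))
E
```

```text
clock: 3.1
tcp_pos: [0.5297, -0.1799, 0.0602]
orientation: [-0.706, 0.707, -0.03, 0.032]
wrist_force: [1.5, 1.1, 3.8]
finger_gap: 0.0
3.1 [ 0.5297 -0.1799  0.0602] yaw -5.0 gap 4.944238741093921e-05 F [1.5 1.1 3.8]
```

View pics/scene2.png

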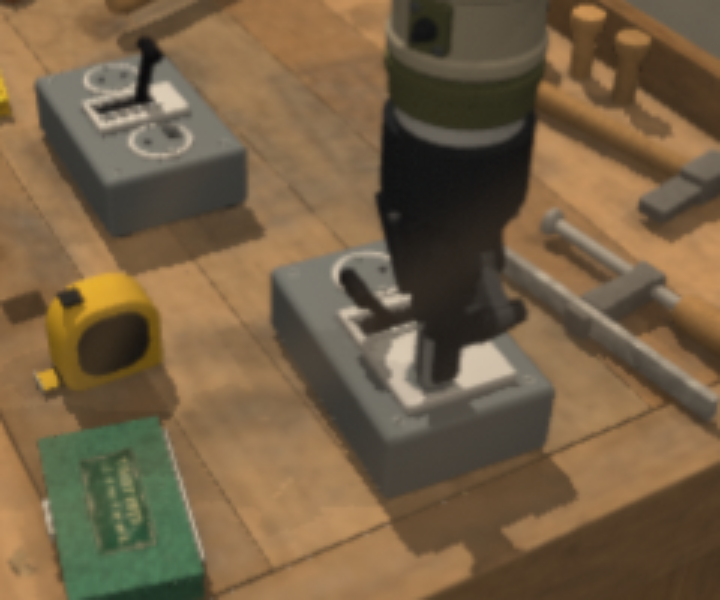

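View pics/side2.png

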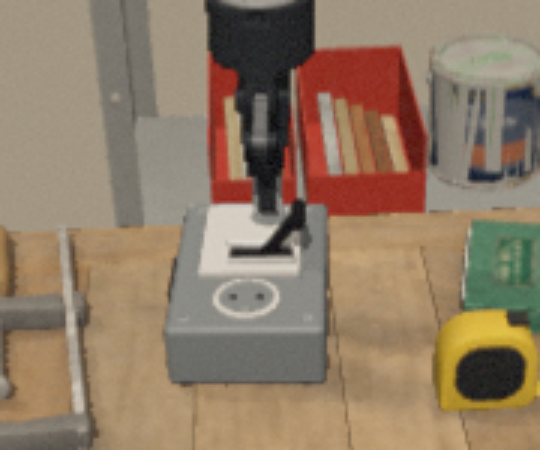

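The lever has dropped: the bar is at about (338,213) in scene and (319,151) in side, and the other lever is still up. Next I raise, move in front of the bar, and measure again.

```bash
python3 -m inch '[[[0,-15,0,0],[0,-50,0,0],[0,-75,0,0],[-30,-75,20,0],[-60,-75,56,0],[-60,-75,56,0],[-60,-75,56,0],[-60,-75,56,0]]]'
python3 - <<'E'
from h import *
from workcell import env
S=env.camera_model("scene");D=env.camera_model("side")
print(tri([(S,(337.7,212.7)),(D,(319,150.8))]))
for n in("scene","side"):
    i=env.read_camera(n); i=i[120:320,220:460] if n=="scene" else i[80:230,220:400]
    cv2.imwrite(f"pics/{n}3.png",cv2.resize(i,None,fx=3,fy=3))
E
python3 rel.py "[.5102,-.1216,.078]"
```

```text
clock: 4.0
tcp_pos: [0.4744, -0.1191, 0.1344]
orientation: [-0.706, 0.707, -0.031, 0.031]
wrist_force: [1.0, -0.9, -0.5]
finger_gap: 0.0003
(array([ 0.51101635, -0.11709669,  0.09368907]), [array([ 0., -0.]), array([0., 0.])])
4.1 [ 0.4746 -0.1194  0.1343] yaw -5.1 gap 0.00014707267909181326 F [ 0.7 -1.  -0.7]
[.5102,-.1216,.078] ->mm [35.7 56.3  0.9]
```

View pics/scene3.png

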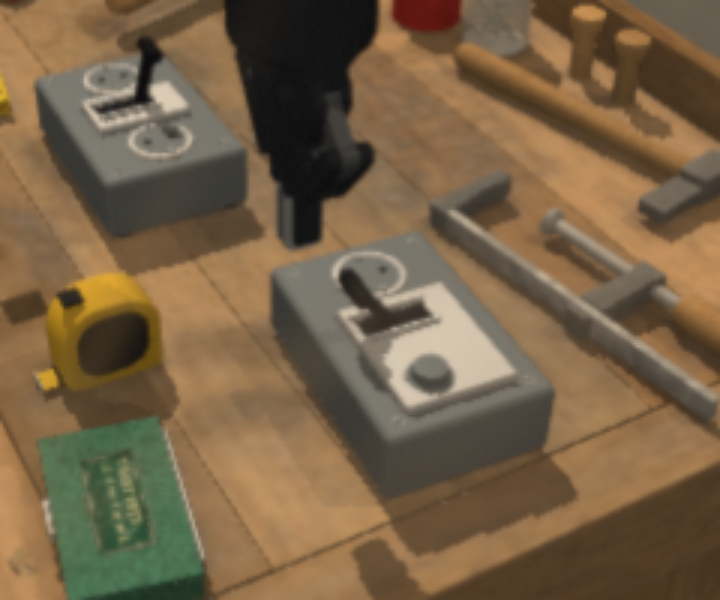

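View pics/side3.png

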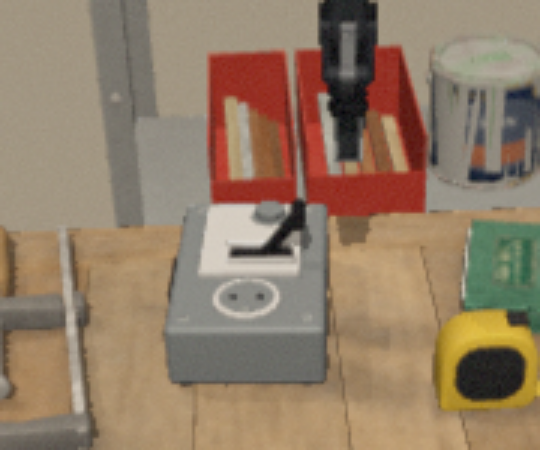

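The button is released and the lever is down, with clear space in front of the bar. I'm descending in front of it and pushing back gently.

```bash
python3 -m inch '[[[0,30,0,0],[0,58,0,0],[0,58,0,0],[10,58,0,0],[16,57,0,0],[22,56,0,0],[28,54,0,0],[33,52,0,0],[38,50,0,0],[38,50,0,0]]]'
python3 rel.py "[.545,-.1247,.09]"; python3 - <<'E'
from h import *
from workcell import env
i=env.read_camera("side")[80:230,220:400]
cv2.imwrite("pics/side4.png",cv2.resize(i,None,fx=3,fy=3))
E
```

```text
clock: 5.1
tcp_pos: [0.5129, -0.1221, 0.0849]
orientation: [-0.706, 0.707, -0.03, 0.032]
wrist_force: [-0.1, -0.4, -0.1]
finger_gap: 0.0001
5.1 [ 0.5129 -0.1221  0.0849] yaw -5.0 gap 6.130019625982305e-05 F [-0.1 -0.4 -0.1]
[.545,-.1247,.09] ->mm [32.2 -5.   0.3]
```

View pics/side4.png

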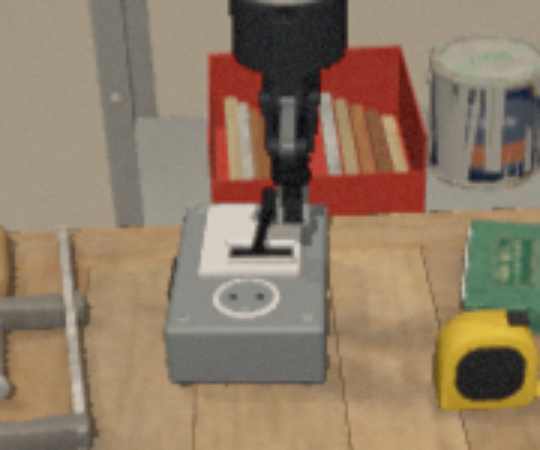

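The lever is partly up, with the bar at (267,197) in the crop just ahead of the finger. I'll push on past the dead point, then back away.

```bash
python3 -m inch '[[[5,-1,0,0],[10,-2,0,0],[15,-3,0,0],[20,-3,0,0],[24,-3,0,0],[27,-3,0,0],[27,-3,0,0]]]'
python3 rel.py; python3 - <<'E'
from h import *
from workcell import env
i=env.read_camera("side")[80:230,220:400]
cv2.imwrite("pics/side5.png",cv2.resize(i,None,fx=3,fy=3))
E
python3 -m inch '[[[-10,0,0,0],[-35,0,0,0],[-50,-10,0,0],[-60,-50,0,0],[-60,-90,0,0],[-60,-120,0,0],[-60,-120,0,0],[-60,-120,0,0]]]'
python3 - <<'E'
from h import *
from workcell import env
for n in("scene","side"):
    i=env.read_camera(n); i=i[120:320,220:460] if n=="scene" else i[130:330,220:400]
    cv2.imwrite(f"pics/{n}6.png",cv2.resize(i,None,fx=3,fy=3))
E
```

```text
clock: 5.85
tcp_pos: [0.5389, -0.1243, 0.0872]
orientation: [0.706, -0.706, 0.031, -0.031]
wrist_force: [-0.2, -0.2, 0.5]
finger_gap: -0.0004
5.85 [ 0.5389 -0.1243  0.0872] yaw -5.0 gap -0.00035547901660466666 F [-0.2 -0.2  0.5]
clock: 6.7
tcp_pos: [0.4784, -0.119, 0.2078]
orientation: [-0.706, 0.707, -0.031, 0.032]
wrist_force: [0.2, -0.0, -1.0]
finger_gap: -0.0001
```

View pics/scene6.png

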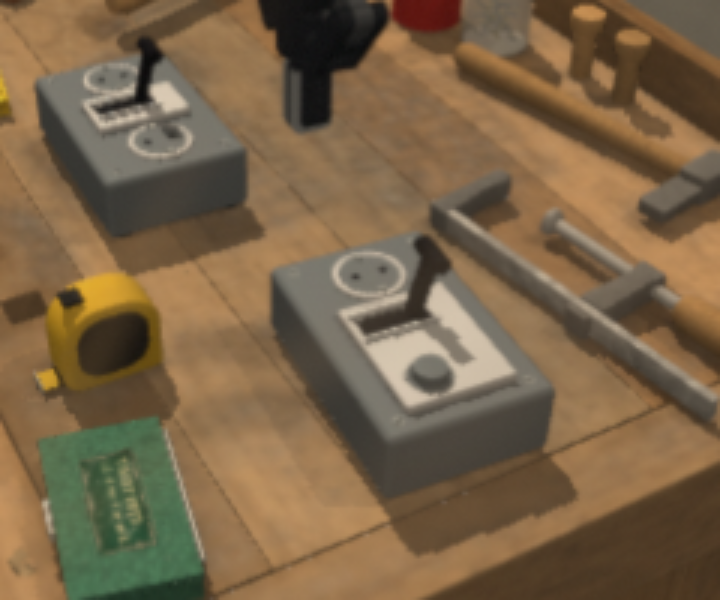

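View pics/side6.png

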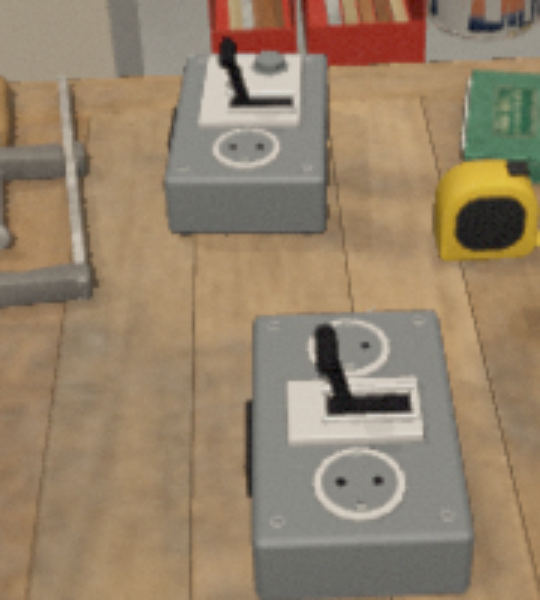

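The safety lever's bar is back at scene (364,205) and side about (296,147), the same as at the start. The button is up, the other lever is up, and the robot is clear.

```bash
python3 - <<'E'
from h import *
from workcell import env
i=env.read_camera("side")[135:215,270:335]; a=cv2.imread("pics/side0.png")[135:215,270:335]
d=cv2.absdiff(i,a).max(2);print("changed px",int((d>60).sum()), env.get_state()['clock'])
print(env.hand_in())
E
```

```text
changed px 0 6.85
the job is handed in; nothing more can be done
None
```

I pressed the test button with the closed fingertips (about 4 N) and the lever dropped. After raising off the button, I pushed the lever bar back past its dead point, backed the arm away and handed the job in at 6.85 s.

- **Safety box:** my last checks showed the lever bar back at its starting pixels. The side view around the box was the same as before the test, with no changed pixels, so the button is released.
- **Other box:** its lever looked up in every scene view I checked.
- **Robot:** it was about 10 cm clear of everything, and the highest force I read was about 4 N.

The bar's height when dropped measured 94 mm from the images against about 90 mm expected. I put this down to the finger partly covering it in that view. No check failed.

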